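# Index the fittings carousel to the pick gate

### The job

Pump the carousel's ratchet lever, one compartment per stroke, until the compartment with the brass elbow stands at the pick gate, then let go of the lever. Turn the tray with the lever only: do not touch the tray or the elbow.

Things in the scene. Friction and masses are not known exactly. Their poses are not given: they have to be found in the camera images.
- carousel: Fixed base of a bench carousel for pipe fittings. Origin on its vertical axis at bench height; +x points to the pick gate, a steel arch 90 mm wide, 105 mm high, 198 mm from the axis, just outside the tray. A full lever stroke is 36 degrees (0.63 rad) anticlockwise seen from above, to a hard stop: 6 degrees free, then 30 carrying the tray on one compartment. Let the lever fully back before the next stroke.
- tray: Red round tray turning on the base, 340 mm across: 12 compartments, 30 degrees each, 100 to 164 mm from the axis, floor 36 and wall tops 62 mm above the bench; inside them a flat hub with ratchet pins (tops 64 mm). Origin on the axis at bench height. Starts with a compartment centred at the gate. Turns anticlockwise seen from above; friction holds it. One compartment each has a brass elbow, tee, coupling, plug.
- knob (a point): Top centre of the black round upright grip (24 mm diameter, 62 mm tall, top 136 mm above the bench) on the end of the flat steel ratchet lever (top 74 mm). The lever pivots on the carousel's axis, 80 mm from the grip, over the hub; at rest it points away from the gate (162 degrees anticlockwise from it). A stroke takes about 11 N sideways at the grip; a spring (about 4 N) brings the lever back.
- elbow: Brass 90-degree elbow fitting, L-shaped in plan, 44 by 44 mm over all, 23 mm high (tubes 15 mm, end collars 23 mm), about 90 g, loose in a compartment two to five strokes before the gate. Origin at the middle of its footprint, on its underside (36 mm above the bench); about 132 mm from the carousel's axis.
Mind the look-alikes: they are no part of the job. What is shaped like the elbow but pink or turquoise is not meant.

How it is judged:
By the outcome, as a careful person would: the job done as asked, in the order asked, and still so for the second after the job is handed in, with the robot touching nothing.
It also fails if it takes over 64 s, if anything falls off the work surface, if the arm or the gripper's body presses on something with over 40 N, if the wrist force passes 120 N, or if a joint passes its speed limit or range.

### The arm

A 6-joint arm with a two-finger parallel gripper is mounted at the origin on the work surface. World frame = base frame: x ahead of the robot, y to its left, z up, the work surface at z = 0. Lengths are in m, angles in rad, forces in N, time in s.
With the tool pointing down it reaches from about 0.375 to 0.75 m from the base axis. Payload 9 kg.
Tool frame: the origin (TCP) lies at the very end of the fingers, on their centre line; the grasp point (between the pads) lies 19 mm behind it (ctrl.tcp_to_grasp is the distance from the TCP to the grasp point, in m); y points along the fingers, z is the direction in which the jaws open and shut, and the axes are right-handed (so a half turn about y gives the same grasp; the last joint's range is limited). The gripper opens to 85 mm and grips with 20 to 120 N. Pads are 22 mm wide; open, the fingers measure 114 mm over their backs; the gripper's body (76 mm by 85 mm) begins 54 mm behind the grasp point. The pads swing forward as they close: fully open they stand 13 mm farther back than shut.
Start: joints at [1.105, 0.104, 0.097, 1.564, 0, 1.353], TCP at [0.147, 0.582, 0.193] pointing down, gripper open.
Joint ranges: [-2.99, 2.99], [-0.84, 1.86], [-1.1, 1.16], [-1.84, 2.11], [-1.51, 1.56], [-3.14, 3.14]. Speed limits (rad/s): [2.22, 2.22, 2.57, 3.14, 3.14, 3.14].

### API

Orientations are given as a unit quaternion [w, x, y, z].
In Python, from rig import monitor, vision, ctrl gives the robot as it stands.
- The arm moves only by the tool servo_tool, never from a script. Its argument "steps" is a list of rows, each a list of 4 numbers: the shift along the world's x, y, z in m, then the turn about the world's z in degrees. In form: [[tx, ty, tz, yaw], ...]. A call has 1 to 20 rows; each row is the pose to reach, as a shift and turn from the pose commanded when the call began; what a row does not reach only later rows make up. A row lasts 1/8 s, in which the tool goes at most 62.5 mm and 10.7 degrees, less where a joint would pass 70% of its speed; a pose out of reach is approached as far as the arm can. A call with a gripper value outside its range is refused whole. "gripper" is the finger opening in m, from 0 to 0.0854, set as the call begins (left out, the last holds). The fingers move at their own pace and stop on an object; "grip_force" is the grip in N (left out, the last holds). Time passes only in rows, so rows that repeat a pose let the fingers close. It gives the time, the measured TCP pose, the force and the opening at its end, in the units of the state.
- monitor.get_obs(): the state, without advancing time (a new reading comes with each control period).
- vision.capture(name): name is "side" or "top"; returns a dict with "pixels" (480x640x3 uint8, red, green, blue), "vfov" (degrees; the focal length in pixels is half the picture's height over the tangent of half this angle, whatever the lens; pixels are square), "cx", "cy" (the principal point, pixels), "R" (3x3) and "t" (3): a world point X has camera coordinates R X + t. Camera axes: x right, y down, z forward; pixel columns grow to the right and rows downward; lengths in m; the calibration is good to about 2 mm. A picture is of the moment at which its call begins. There is no depth.
- ctrl.job_done(): hands the job in, once; it reports no verdict.
The state is a dict: "clock": time; "joint_positions": joint angles; "joint_velocities": joint speeds; "joint_torque": joint torques, N m; "position": TCP position; "eef_rot": TCP orientation; "contact_force": force on the tool from outside, world axes, zero at the start; "wrist_torque": the same for the moment, N m; "opening": finger opening in m.
Only numpy, scipy, OpenCV 4.12 (cv2) and the standard library are available. Lean on these libraries where they do the work, as an engineer would, in place of code of your own. Each camera call takes 0.05 s, during which the arm holds its last target.

## Working session

There is one attempt and no reset: what is moved stays moved. The work goes in short steps, Python scripts to look and compute and a tool call to move; the robot and the scene stay as the last step left them, time stands still between calls to the robot, and variables do not carry over. Pictures are saved under pics/ and viewed, and the job is handed in when it is done.

Besides the shell and the picture viewer there is one more tool, called as name([rows], argument=value, ...), one row to a line, values as JSON. servo_tool: Moves the arm, as the interface text tells. Its arguments: {"type":"object","properties":{"steps":{"type":"array","items":{"type":"array","items":{"type":"number"}}},"gripper":{"type":"number"},"grip_force":{"type":"number"}},"required":["steps"]}

```bash
mkdir -p pics; ls; python3 - <<'E'
from rig import monitor, vision, ctrl
import cv2, numpy as np
np.set_printoptions(suppress=True,precision=4)
for n in ["top","side"]:
    c=vision.capture(n)
    cv2.imwrite(f"pics/{n}0.png",c["pixels"][:,:,::-1])
    print(n,c["vfov"],c["cx"],c["cy"],np.array(c["R"]).tolist(),c["t"],[k for k in c])
o=monitor.get_obs(); print(o)
E
```

```text
pics
top 55.032112319552255 324.91061796637524 242.49911168835447 [[-0.0020132895984494624, -0.9999935186667588, -0.0029848432902230314], [-0.9752884087974263, 0.0026229665437351012, -0.2209199848630608], [0.2209263821511078, 0.002466307155416874, -0.9752873684195021]] [-0.1374  0.5702  0.6365] ['pixels', 'vfov', 'cx', 'cy', 'R', 't']
side 46.225537282447036 319.9747132260631 236.35859549260326 [[-0.9351377197666442, -0.3541051433178841, 0.011269096923090225], [-0.2298818984561069, 0.5822659183795569, -0.7798209493568554], [0.2695769979650664, -0.7318305458023953, -0.6259011858102769]] [0.4875 0.3067 0.7931] ['pixels', 'vfov', 'cx', 'cy', 'R', 't']
{'clock': 0.1, 'joint_positions': array([1.1053, 0.1047, 0.0966, 1.5639, 0.    , 1.3531]), 'joint_velocities': array([ 0.0008,  0.0005,  0.002 , -0.0003, -0.0004,  0.0009]), 'joint_torque': array([  0.0064, -55.8208,  50.4721,   0.0131,  -0.0003,  -0.    ]), 'position': array([0.147 , 0.5814, 0.1927]), 'eef_rot': array([-0.7013,  0.7021, -0.0876,  0.0872]), 'contact_force': array([-0.6275,  0.7264, -0.1637]), 'wrist_torque': array([-0.0045,  0.021 ,  0.0015]), 'opening': 0.0852622043469753}
```

View pics/top0.png

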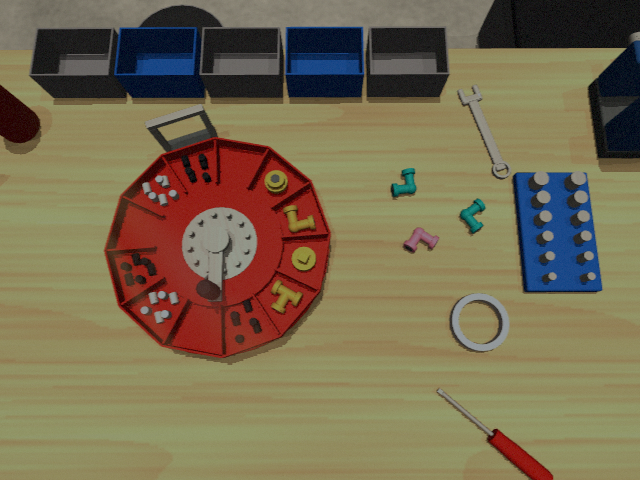

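View pics/side0.png

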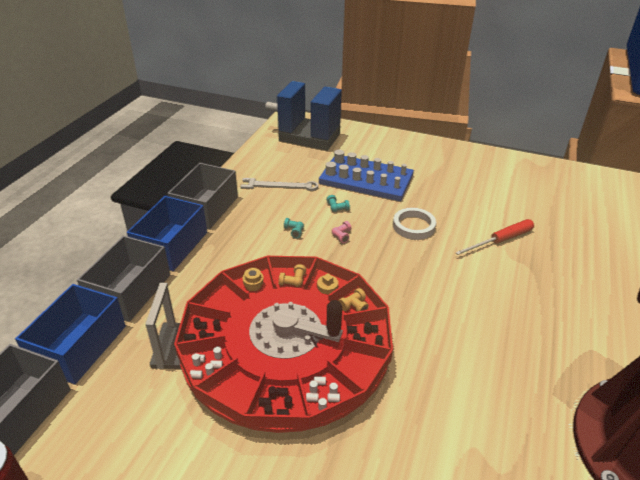

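```bash
cat > h.py <<'E'
from rig import monitor, vision, ctrl
import cv2, numpy as np
np.set_printoptions(suppress=True,precision=4)
def ray(c,u,v):
    f=240/np.tan(np.radians(c["vfov"]/2)); R=np.array(c["R"]);t=np.array(c["t"])
    d=R.T@np.array([(u-c["cx"])/f,(v-c["cy"])/f,1]); return -R.T@t,d
def onz(c,u,v,z):
    o,d=ray(c,u,v); return o+d*(z-o[2])/d[2]
def proj(c,X):
    f=240/np.tan(np.radians(c["vfov"]/2)); p=np.array(c["R"])@np.array(X)+np.array(c["t"])
    return np.array([c["cx"]+f*p[0]/p[2],c["cy"]+f*p[1]/p[2]])
E
python3 - <<'E'
from h import *
from scipy.optimize import least_squares
T=vision.capture("top");S=vision.capture("side")
print(onz(T,217,238,.074))
# red mask convex hull -> fit
def outline(c,box):
    p=cv2.cvtColor(c["pixels"],cv2.COLOR_RGB2HSV); m=(((p[...,0]<6)|(p[...,0]>174))&(p[...,1]>150)&(p[...,2]>50)).astype(np.uint8)
    mm=np.zeros_like(m);x0,y0,x1,y1=box;mm[y0:y1,x0:x1]=m[y0:y1,x0:x1]
    cs,_=cv2.findContours(mm,cv2.RETR_EXTERNAL,cv2.CHAIN_APPROX_NONE)
    return cv2.convexHull(max(cs,key=cv2.contourArea))
h=outline(T,(90,125,345,370))[:,0]
P=np.array([onz(T,u,v,.062)[:2] for u,v in h])
r=least_squares(lambda q:np.hypot(P[:,0]-q[0],P[:,1]-q[1])-q[2],[.45,.1,.17],loss='soft_l1',f_scale=.003)
print(r.x, np.abs(r.fun).max())
for n,c,b in (("t",T,(90,95,345,370)),("s",S,(140,240,400,450))):
    im=c["pixels"][b[1]:b[3],b[0]:b[2],::-1]
    im=cv2.resize(im,None,fx=2.2 if n=="t" else 2.8,fy=2.2 if n=="t" else 2.8,interpolation=cv2.INTER_CUBIC)
    cv2.imwrite(f"pics/z{n}.png",cv2.convertScaleAbs(im,alpha=1.5,beta=20))
E
```

```text
[0.5749 0.0231 0.074 ]
[0.5727 0.0247 0.1707] 0.004171286117046258
```

View pics/zt.png

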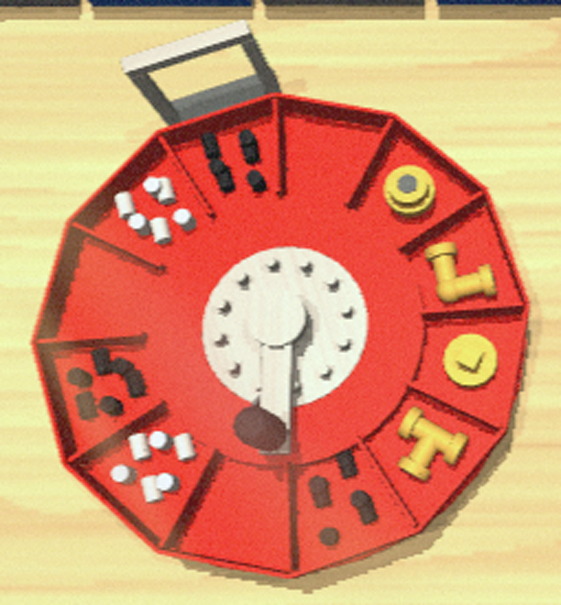

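View pics/zs.png

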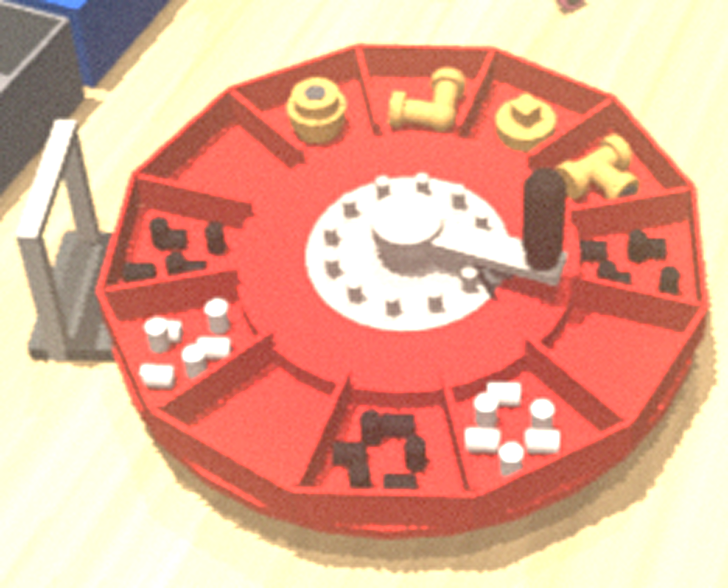

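```bash
python3 - <<'E'
from h import *
from scipy.optimize import least_squares
T=vision.capture("top");S=vision.capture("side")
cz=np.array([(278,96),(393,118),(487,188),(529,305),(500,428),(415,533),(294,577),(162,550),(65,463),(36,342),(74,226),(160,131)])/2.2+[90,95]
cs=np.array([(359,46),(494,49),(612,98),(693,190),(705,305),(625,430),(478,495),(303,492),(150,410),(101,290),(135,176),(232,90)])/2.8+[140,240]
# T idx0 corner right of gate. order cw. side: order cw as well; match: side idx k
for z in (.058,.062):
  for n,c,px in(("T",T,cz),("S",S,cs)):
    P=np.array([onz(c,u,v,z)[:2] for u,v in px])
    a0=np.arctan2(*(P[0]-P.mean(0))[::-1])
    f=lambda q:np.concatenate([P[:,0]-q[0]-q[2]*np.cos(q[3]-np.arange(12)*np.pi/6),P[:,1]-q[1]-q[2]*np.sin(q[3]-np.arange(12)*np.pi/6)])
    r=least_squares(f,[*P.mean(0),.17,a0]);print(z,n,r.x,np.degrees(r.x[3])%30,np.abs(r.fun).max())
for n,c,u,v in(("T",T,208.2,289.5),("S",S,335,303.6)):
    p=onz(c,u,v,.136);d=p[:2]-[.573,.0245];print(n,p,np.hypot(*d),np.degrees(np.arctan2(d[1],d[0])))
for u,v in((125,65),(248,25)):
    p=onz(T,u/2.2+90,v/2.2+95,.105);d=p[:2]-[.573,.0245];print(p,np.hypot(*d),np.degrees(np.arctan2(d[1],d[0])))
print(T["R"].T@-T["t"],S["R"].T@-S["t"])
E
```

```text
0.058 T [0.5725 0.0242 0.1713 0.0764] 4.378073921353191 0.0030768249659378077
0.058 S [ 0.5725  0.0203  0.1714 -0.9701] 4.4180656902594535 0.004849301242158197
0.062 T [0.5716 0.0232 0.1703 0.0764] 4.378073959325513 0.003058944383185519
0.062 S [ 0.571   0.0236  0.1704 -0.9701] 4.418065695892494 0.004820439611515362
T [0.4899 0.0162 0.136 ] 0.08350001916998027 -174.3293891305118
S [0.492  0.0194 0.136 ] 0.08113199954562002 -176.41750621667057
[0.7447 0.1309 0.105 ] 0.20204140391280645 31.78997346035406
[0.7747 0.0478 0.105 ] 0.20307213120595316 6.578863639204416
[ 0.4153 -0.1405  0.7463] [0.3126 0.5745 0.7301]
```

```bash
python3 - <<'E'
from h import *
from scipy.spatial.transform import Rotation as R
o=monitor.get_obs();q=o["eef_rot"];M=R.from_quat([q[1],q[2],q[3],q[0]]).as_matrix();print(M)
print(np.degrees(np.arctan2(M[1,2],M[0,2])), o["position"])
c=np.array([.5713,.0234])
for a in (181.4,187.4,190,200,210,217.4): print(a,c+.08*np.array([np.cos(np.radians(a)),np.sin(np.radians(a))]))
E
```

```text
[[ 0.9695 -0.0001  0.2453]
 [-0.2453 -0.0003  0.9695]
 [-0.0001 -1.     -0.0004]]
75.80119466131262 [0.1471 0.5816 0.1932]
181.4 [0.4913 0.0214]
187.4 [0.492  0.0131]
190 [0.4925 0.0095]
200 [ 0.4961 -0.004 ]
210 [ 0.502  -0.0166]
217.4 [ 0.5077 -0.0252]
```

servo_tool([
  [0.03,-0.015,0.01,0],
  [0.07,-0.04,0.02,1],
  [0.11,-0.07,0.02,2],
  [0.15,-0.1,0.02,3],
  [0.19,-0.13,0.02,4],
  [0.23,-0.155,0.02,5],
  [0.27,-0.19,0.02,6],
  [0.285,-0.23,0.02,7],
  [0.295,-0.275,0.02,8],
  [0.305,-0.32,0.02,9],
  [0.315,-0.365,0.02,10],
  [0.325,-0.41,0.02,11],
  [0.333,-0.455,0.02,12],
  [0.34,-0.5,0.02,13.5],
  [0.344,-0.535,0.02,15],
  [0.344,-0.555,0.02,15.6],
  [0.344,-0.562,0.02,15.6],
  [0.344,-0.562,0.02,15.6],
  [0.344,-0.562,0.02,15.6],
], gripper=0.06, grip_force=60)

```text
clock: 2.68
position: [0.4911, 0.0205, 0.2135]
eef_rot: [0.707, -0.707, -0.009, 0.009]
contact_force: [0.4, 0.8, 0.1]
opening: 0.0599
```

```bash
python3 - <<'E'
from h import *
for n in ["top","side"]:
    c=vision.capture(n)
    cv2.imwrite(f"pics/{n}1.png",c["pixels"][:,:,::-1])
E
```

```text
(no output)
```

View pics/side1.png

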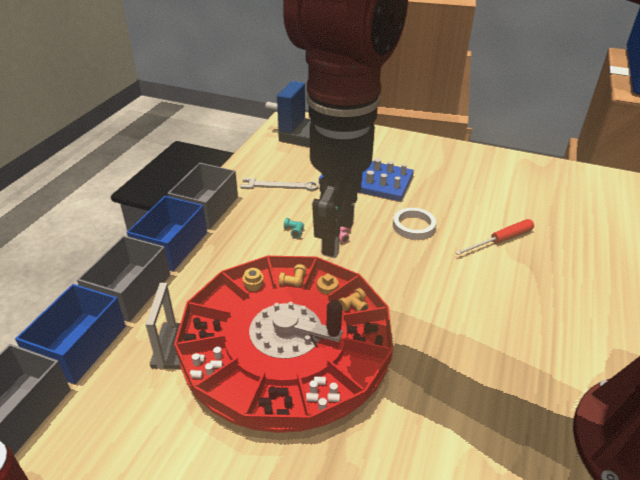

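View pics/top1.png

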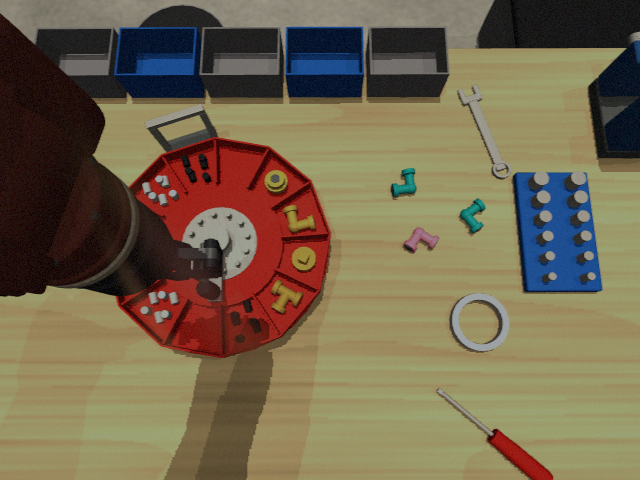

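```bash
python3 - <<'E'
from h import *
for n in ["top","side"]:
    c=vision.capture(n)
    for p in ([.4911,.0205,.2135],[.4911,-.0095,.2135],[.4911,.0505,.2135],[.4913,.0205,.136],[.4913,.0205,.074]):print(n,p,proj(c,p))
    x,y=(130,180) if n=="top" else (260,160)
    cv2.imwrite(f"pics/{n}2.png",cv2.resize(c["pixels"][y:y+180,x:x+150,::-1],None,fx=3.3,fy=3.3))
E
```

```text
top [0.4911, 0.0205, 0.2135] [187.9765 280.4113]
top [0.4911, -0.0095, 0.2135] [213.7101 280.349 ]
top [0.4911, 0.0505, 0.2135] [162.25   280.4736]
top [0.4913, 0.0205, 0.136] [205.0607 288.4631]
top [0.4913, 0.0205, 0.074] [215.9577 293.711 ]
side [0.4911, 0.0205, 0.2135] [336.9433 264.748 ]
side [0.4911, -0.0095, 0.2135] [343.9548 251.6716]
side [0.4911, 0.0505, 0.2135] [329.5239 278.5849]
side [0.4913, 0.0205, 0.136] [335.2226 304.2178]
side [0.4913, 0.0205, 0.074] [334.0834 332.6289]
```

View pics/side2.png

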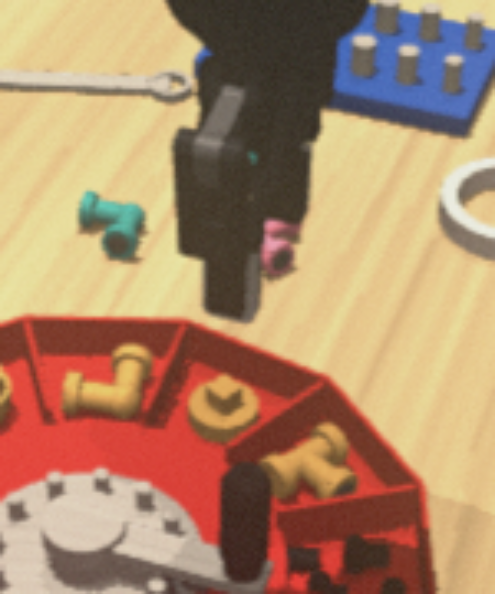

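View pics/top2.png

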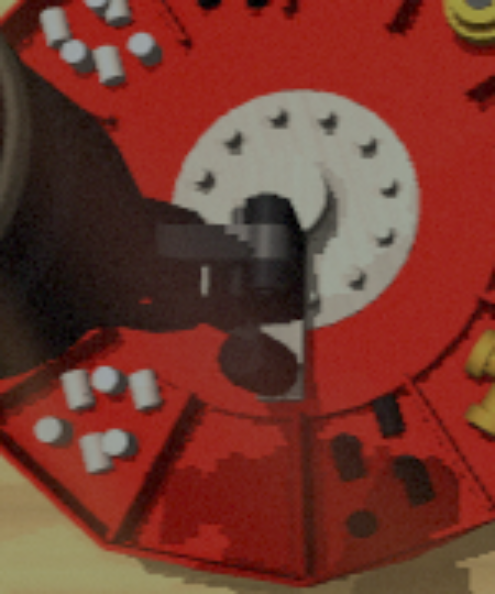

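servo_tool([
  [0,0,-0.02,0],
  [0,0,-0.045,0],
  [0,0,-0.058,0],
  [0,0,-0.058,0],
  [0,0,-0.058,0],
])

```text
clock: 3.5
position: [0.4916, 0.0197, 0.1564]
eef_rot: [-0.707, 0.707, 0.009, -0.008]
contact_force: [0.1, -1.1, -0.1]
opening: 0.0603
```

```bash
python3 - <<'E'
from h import *
print(monitor.get_obs()["position"])
for n in ["top","side"]:
    c=vision.capture(n)
    x,y=(130,180) if n=="top" else (260,200)
    im=cv2.resize(c["pixels"][y:y+180,x:x+150,::-1],None,fx=3.3,fy=3.3)
    P=monitor.get_obs()["position"]
    for dy,col in((-.03,(255,0,0)),(0,(0,255,0)),(.03,(0,255,255))):
        for dz in (0,.013):
            u,v=(proj(c,P+[0,dy,dz])-[x,y])*3.3; cv2.circle(im,(int(u),int(v)),3,col,-1)
    cv2.imwrite(f"pics/{n}3.png",im)
E
```

```text
[0.4916 0.0197 0.1564]
```

View pics/side3.png

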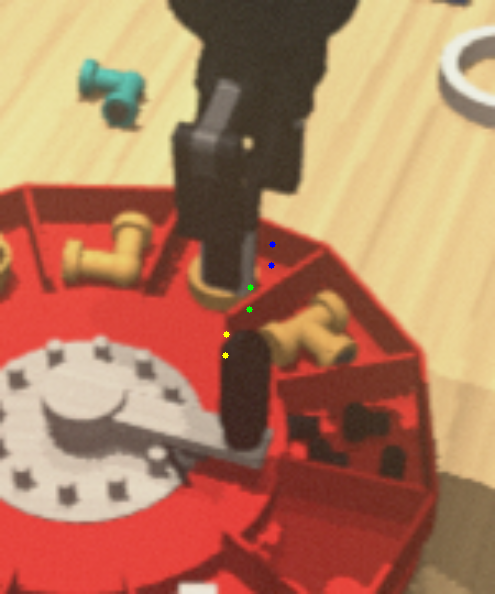

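View pics/top3.png

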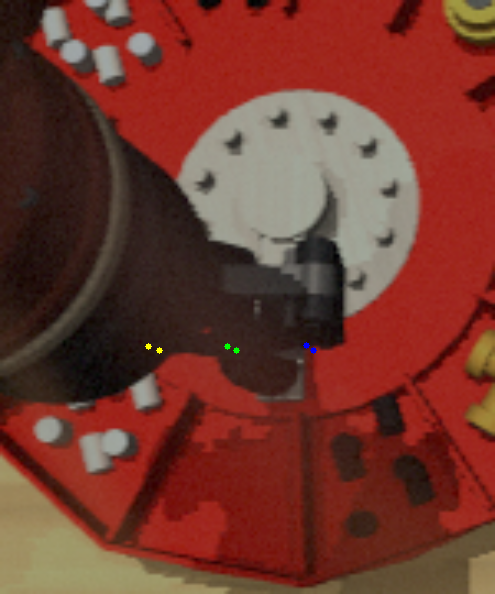

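servo_tool([
  [0,0,-0.01,0],
  [0,0,-0.025,0],
  [0,0,-0.04,0],
  [0,0,-0.05,0],
  [0,0,-0.05,0],
])

```text
clock: 4.22
position: [0.4904, 0.0199, 0.1043]
eef_rot: [0.707, -0.707, -0.008, 0.009]
contact_force: [-0.1, -0.6, 0.2]
opening: 0.0598
```

```bash
cat > look.py <<'E'
from h import *
import sys
k=sys.argv[1]
P=monitor.get_obs()["position"];print(P,monitor.get_obs()["contact_force"])
for n in ["top","side"]:
    c=vision.capture(n)
    x,y=(90,95) if n=="top" else (140,200)
    im=cv2.resize(c["pixels"][y:y+270,x:x+260,::-1],None,fx=2.2,fy=2.2)
    u,v=(proj(c,P)-[x,y])*2.2; cv2.circle(im,(int(u),int(v)),2,(0,255,0),-1)
    cv2.imwrite(f"pics/{n}{k}.png",cv2.convertScaleAbs(im,alpha=1.4,beta=15))
E
python3 look.py 4
```

```text
[0.4904 0.0199 0.1043] [-0.09   -0.6102  0.2022]
```

View pics/side4.png

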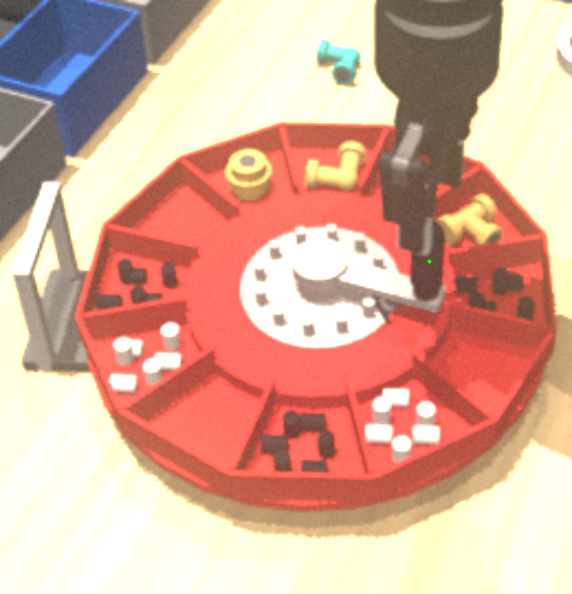

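View pics/top4.png

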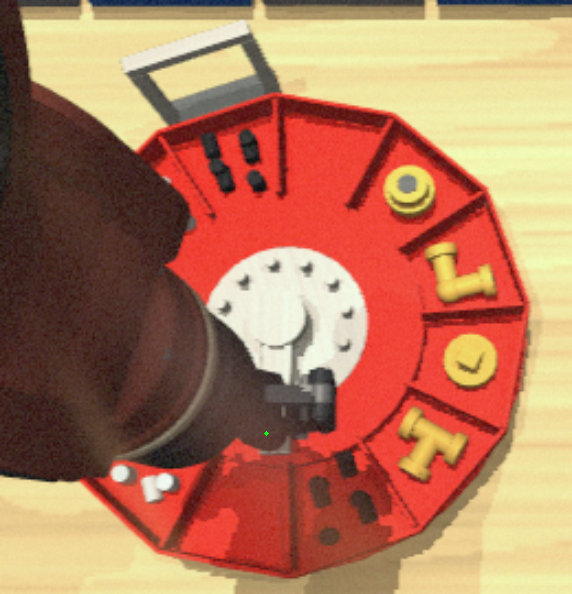

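servo_tool([
  [0,0,-0.005,0],
  [0,0,-0.01,0],
  [0,0,-0.014,0],
  [0,0,-0.014,0],
])

```text
clock: 4.82
position: [0.4909, 0.0198, 0.091]
eef_rot: [0.707, -0.707, -0.008, 0.009]
contact_force: [-0.7, 0.1, -0.2]
opening: 0.0602
```

servo_tool([
  [0,0,0,0],
  [0,0,0,0],
  [0,0,0,0],
  [0,0,0,0],
], gripper=0.03, grip_force=20)

```text
clock: 5.32
position: [0.4912, 0.0197, 0.0915]
eef_rot: [0.707, -0.707, -0.009, 0.009]
contact_force: [0.4, -0.9, -0.8]
opening: 0.0298
```

servo_tool([
  [0,0,0,0],
  [0,0,0,0],
  [0,0,0,0],
  [0,0,0,0],
], gripper=0.018, grip_force=20)

```text
clock: 5.82
position: [0.4911, 0.0199, 0.0915]
eef_rot: [0.707, -0.707, -0.009, 0.009]
contact_force: [-0.5, 4.6, 2.4]
opening: 0.0207
```

```bash
python3 look.py 5
```

```text
[0.4911 0.0199 0.0915] [-0.541   4.6007  2.3792]
```

View pics/side5.png

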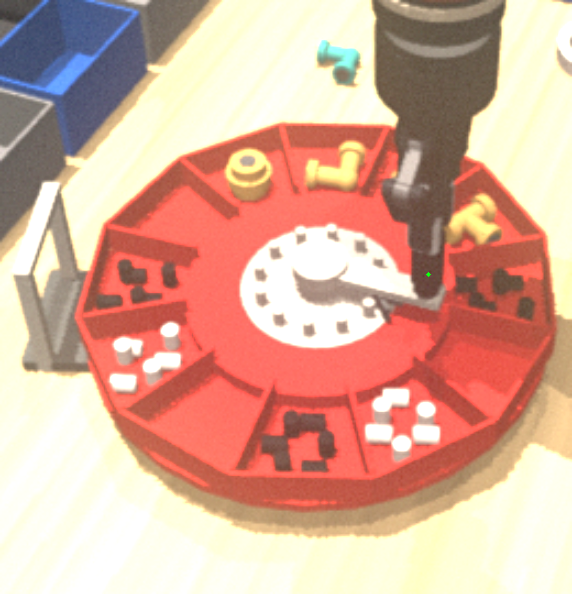

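```bash
python3 - <<'E'
from h import *
c=vision.capture("side")
im=c["pixels"][230:350,280:400,::-1]
cv2.imwrite("pics/z6.png",cv2.convertScaleAbs(cv2.resize(im,None,fx=5,fy=5,interpolation=cv2.INTER_NEAREST),alpha=2.5,beta=30))
o=monitor.get_obs();print(o["opening"],o["joint_positions"])
E
```

```text
0.020670717301824938 [-0.2267 -0.2262 -0.4056  1.3915  0.0002 -0.2512]
```

View pics/z6.png

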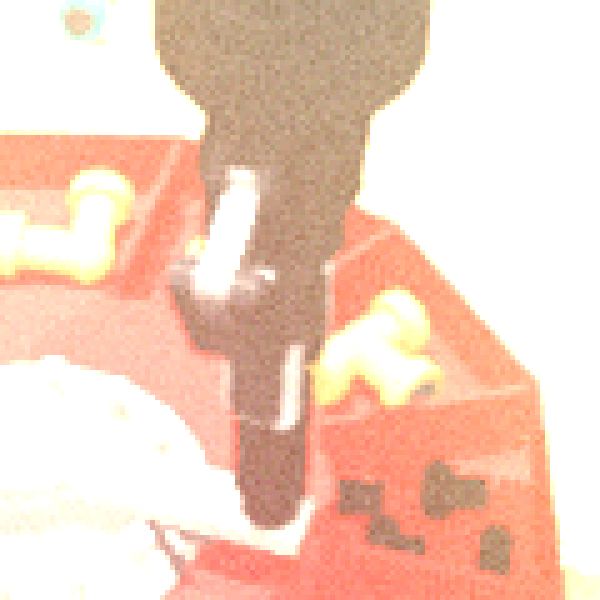

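servo_tool([
  [0,0,0,0],
  [0,0,0,0],
  [0,0,0,0],
  [0,0,-0.005,0],
  [0,0,-0.01,0],
  [0,0,-0.013,0],
  [0,0,-0.013,0],
  [0,0,-0.013,0],
], gripper=0.045, grip_force=20)

```text
clock: 6.98
position: [0.4912, 0.0197, 0.0785]
eef_rot: [0.707, -0.707, -0.009, 0.009]
contact_force: [-0.7, -0.6, -0.2]
opening: 0.0449
```

servo_tool([
  [0,0,0,0],
  [0,0,0,0],
  [0,0,0,0],
  [0,0,0,0],
  [0,0,0,0],
], gripper=0.018, grip_force=20)

```text
clock: 7.6
position: [0.4912, 0.0199, 0.0788]
eef_rot: [0.707, -0.707, -0.009, 0.009]
contact_force: [-1.5, 3.9, 5.2]
opening: 0.0226
```

```bash
python3 - <<'E'
from h import *
c=vision.capture("side")
im=c["pixels"][230:350,280:400,::-1]
cv2.imwrite("pics/z7.png",cv2.convertScaleAbs(cv2.resize(im,None,fx=5,fy=5,interpolation=cv2.INTER_NEAREST),alpha=2.5,beta=30))
o=monitor.get_obs();print(o["opening"],o["joint_positions"])
E
python3 look.py 7
```

```text
0.022838659223056394 [-0.2266 -0.222  -0.4251  1.3675  0.0005 -0.2513]
[0.4912 0.0199 0.0787] [-2.692   4.0015  5.4959]
```

View pics/z7.png

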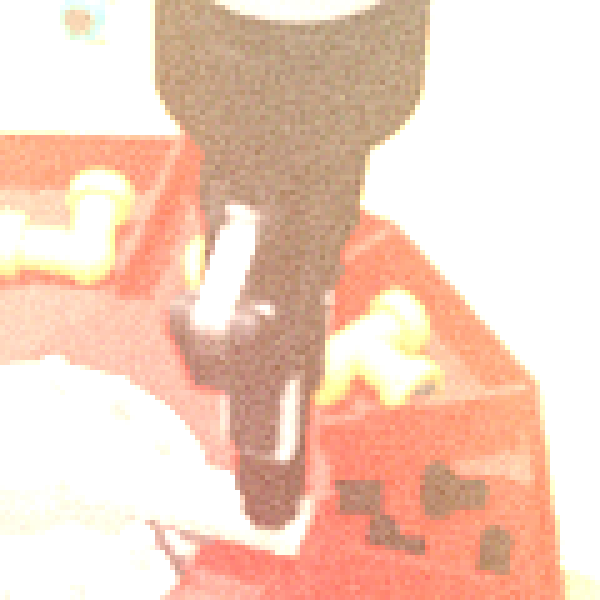

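View pics/top7.png

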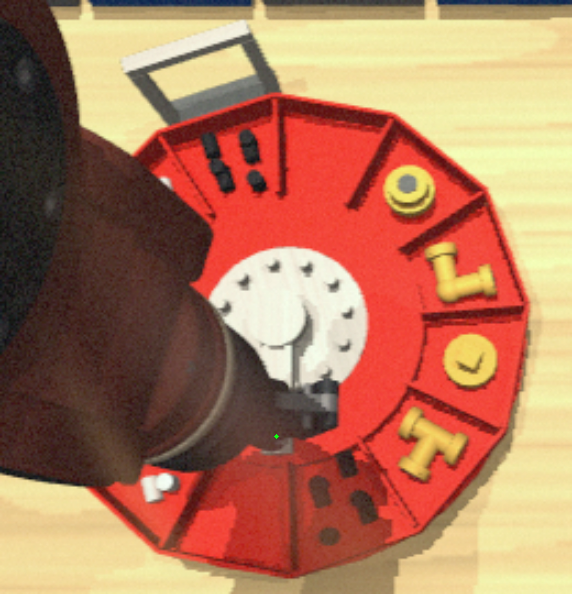

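servo_tool([
  [0,0,0,0],
  [0,0,0,0],
  [0,0,0,0],
  [0.0004,-0.0035,0,3.6],
  [0.0008,-0.007,0,6],
  [0.0013,-0.0104,0,8.6],
  [0.002,-0.0138,0,11],
  [0.0028,-0.0172,0,13.6],
  [0.0038,-0.0206,0,16],
  [0.0049,-0.0239,0,18.6],
  [0.0062,-0.0271,0,21],
  [0.0076,-0.0303,0,23.6],
  [0.0092,-0.0335,0,26],
  [0.0108,-0.0365,0,28.6],
  [0.0127,-0.0395,0,31],
  [0.0146,-0.0424,0,33.6],
  [0.0146,-0.0424,0,33.6],
], gripper=0.036, grip_force=60)

```text
clock: 9.88
position: [0.5052, -0.0214, 0.0782]
eef_rot: [0.675, -0.673, -0.213, 0.213]
contact_force: [-2.2, 6.8, 2.8]
opening: 0.0361
```

```bash
python3 look.py 8
```

```text
[ 0.5052 -0.0214  0.0782] [-2.246   6.8028  2.83  ]
```

View pics/side8.png

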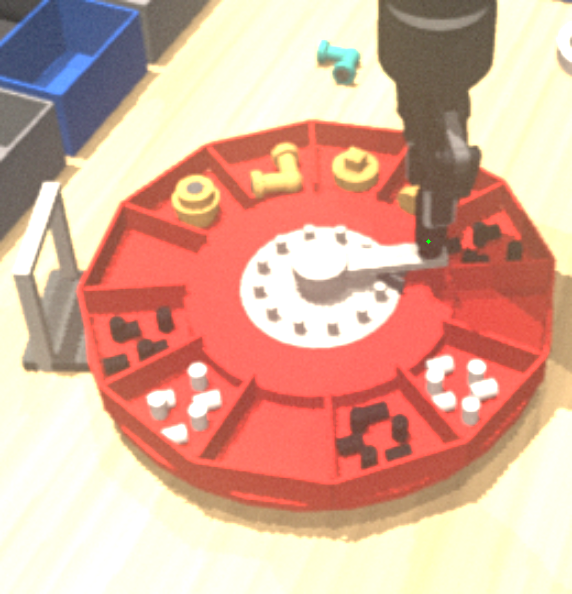

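View pics/top8.png

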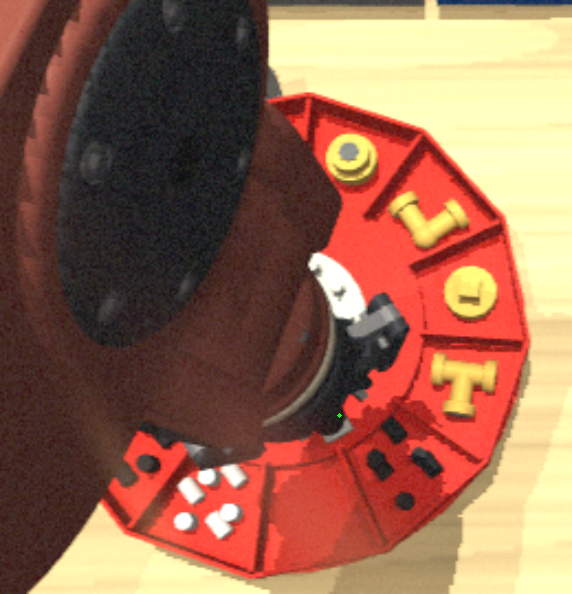

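servo_tool([
  [0.0012,-0.0017,0,1.5],
  [0.0025,-0.0034,0,3],
  [0.0038,-0.005,0,4.5],
  [0.0038,-0.005,0,4.5],
  [0.0038,-0.005,0,4.5],
])

```text
clock: 10.6
position: [0.5087, -0.0262, 0.0782]
eef_rot: [0.667, -0.664, -0.239, 0.239]
contact_force: [-3.3, 7.7, 3.7]
opening: 0.0365
```

servo_tool([
  [0.0013,-0.0016,0,1.5],
  [0.0013,-0.0016,0,1.5],
  [0.0013,-0.0016,0,1.5],
])

```text
clock: 10.98
position: [0.51, -0.0278, 0.0782]
eef_rot: [0.663, -0.661, -0.248, 0.248]
contact_force: [-3.4, 7.2, 2.8]
opening: 0.0362
```

servo_tool([
  [0.001,-0.001,0,1],
  [0.001,-0.001,0,1],
  [0.001,-0.001,0,1],
])

```text
clock: 11.35
position: [0.5109, -0.0287, 0.0782]
eef_rot: [0.661, -0.659, -0.253, 0.254]
contact_force: [-3.9, 8.1, 4.0]
opening: 0.0363
```

servo_tool([
  [0.001,-0.001,0,1],
  [0.0019,-0.002,0,2],
  [0.0019,-0.002,0,2],
  [0.0019,-0.002,0,2],
])

```text
clock: 11.85
position: [0.5124, -0.0302, 0.0781]
eef_rot: [0.657, -0.654, -0.265, 0.266]
contact_force: [-6.8, 9.7, 5.2]
opening: 0.0362
```

```bash
python3 look.py 9
```

```text
[ 0.5124 -0.0302  0.0781] [-6.7808  9.6973  5.174 ]
```

View pics/side9.png

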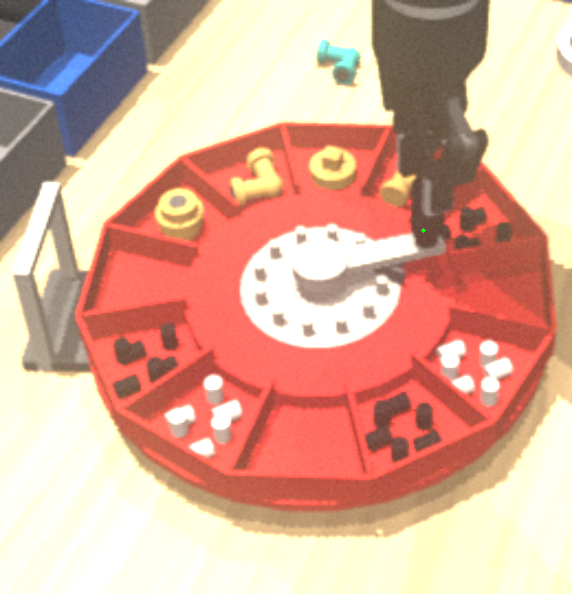

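View pics/top9.png

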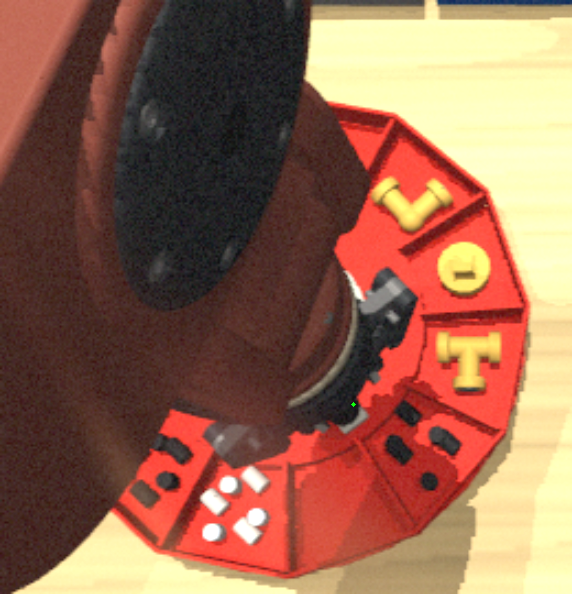

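servo_tool([
  [0.0009,-0.001,0,1],
  [0.0009,-0.001,0,1],
  [0.0009,-0.001,0,1],
])

```text
clock: 12.32
position: [0.5127, -0.0301, 0.0781]
eef_rot: [0.655, -0.651, -0.271, 0.272]
contact_force: [-8.1, 15.2, 7.7]
opening: 0.0361
```

servo_tool([
  [-0.0024,0.0026,0,-2.5],
  [-0.0047,0.0052,0,-5],
  [-0.0089,0.0107,0,-10],
  [-0.0127,0.0166,0,-15],
  [-0.0159,0.0228,0,-20],
  [-0.0186,0.0292,0,-25],
  [-0.0207,0.0359,0,-30],
  [-0.0222,0.0427,0,-35],
  [-0.0231,0.0496,0,-40],
  [-0.0235,0.053,0,-43.6],
  [-0.0235,0.053,0,-43.6],
  [-0.0235,0.053,0,-43.6],
  [-0.0235,0.053,0,-43.6],
])

```text
clock: 13.95
position: [0.4912, 0.0195, 0.0784]
eef_rot: [0.707, -0.707, -0.009, 0.009]
contact_force: [-0.2, 0.5, 0.5]
opening: 0.0361
```

```bash
python3 look.py 10
```

```text
[0.4912 0.0195 0.0784] [-0.1859  0.4958  0.4913]
```

View pics/side10.png

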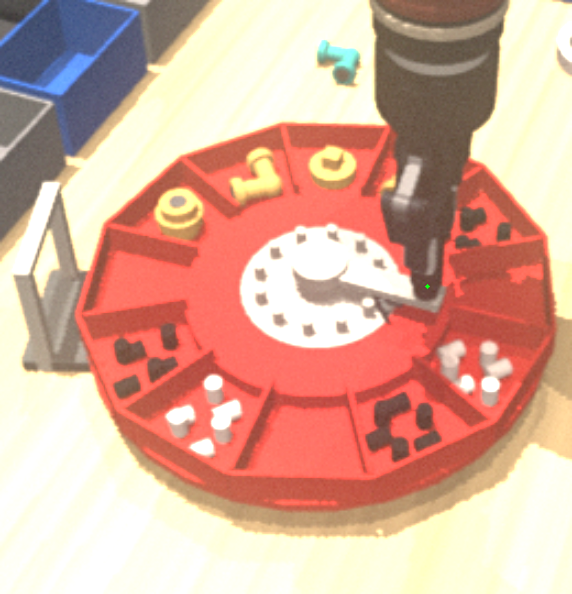

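View pics/top10.png

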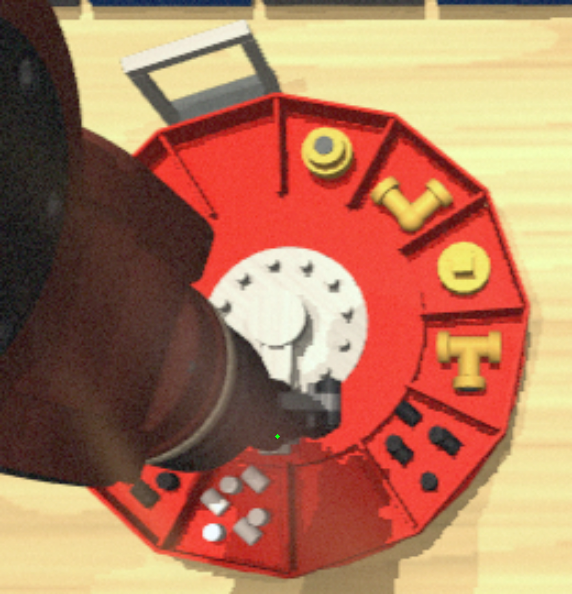

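servo_tool([
  [0.0004,-0.0035,0,3.6],
  [0.0008,-0.007,0,6],
  [0.0013,-0.0104,0,8.6],
  [0.002,-0.0138,0,11],
  [0.0028,-0.0172,0,13.6],
  [0.0038,-0.0206,0,16],
  [0.0049,-0.0239,0,18.6],
  [0.0062,-0.0271,0,21],
  [0.0076,-0.0303,0,23.6],
  [0.0092,-0.0335,0,26],
  [0.0108,-0.0365,0,28.6],
  [0.0127,-0.0395,0,31],
  [0.0146,-0.0424,0,33.6],
  [0.0158,-0.0441,0,35.1],
  [0.0171,-0.0458,0,36.6],
  [0.0184,-0.0474,0,38.1],
  [0.0197,-0.049,0,39.6],
  [0.0207,-0.05,0,40.6],
  [0.0221,-0.0516,0,42.1],
  [0.0235,-0.053,0,43.6],
])

```text
clock: 16.55
position: [0.5129, -0.0303, 0.0782]
eef_rot: [0.655, -0.65, -0.271, 0.272]
contact_force: [-10.0, 18.0, 9.7]
opening: 0.0359
```

servo_tool([
  [0,0,0,0],
  [0,0,0,0],
  [0,0,0,0],
])

```text
clock: 16.92
position: [0.5128, -0.0301, 0.0782]
eef_rot: [0.655, -0.651, -0.271, 0.272]
contact_force: [-8.8, 14.4, 8.2]
opening: 0.036
```

```bash
python3 look.py 11
```

```text
[ 0.5128 -0.0301  0.0782] [-8.8318 14.4139  8.158 ]
```

View pics/side11.png

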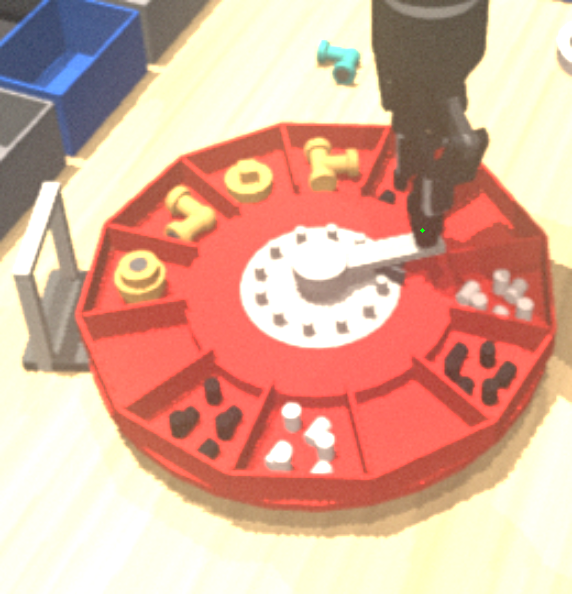

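servo_tool([
  [-0.0024,0.0026,0,-2.5],
  [-0.0047,0.0052,0,-5],
  [-0.0089,0.0107,0,-10],
  [-0.0127,0.0166,0,-15],
  [-0.0159,0.0228,0,-20],
  [-0.0186,0.0292,0,-25],
  [-0.0207,0.0359,0,-30],
  [-0.0222,0.0427,0,-35],
  [-0.0231,0.0496,0,-40],
  [-0.0235,0.053,0,-43.6],
  [-0.0235,0.053,0,-43.6],
  [-0.0235,0.053,0,-43.6],
  [-0.0235,0.053,0,-43.6],
])

```text
clock: 18.65
position: [0.4912, 0.0195, 0.0784]
eef_rot: [0.707, -0.707, -0.009, 0.009]
contact_force: [-0.0, -0.6, -0.0]
opening: 0.036
```

```bash
python3 look.py 12
```

```text
[0.4912 0.0195 0.0784] [-0.0471 -0.6233 -0.0032]
```

View pics/side12.png

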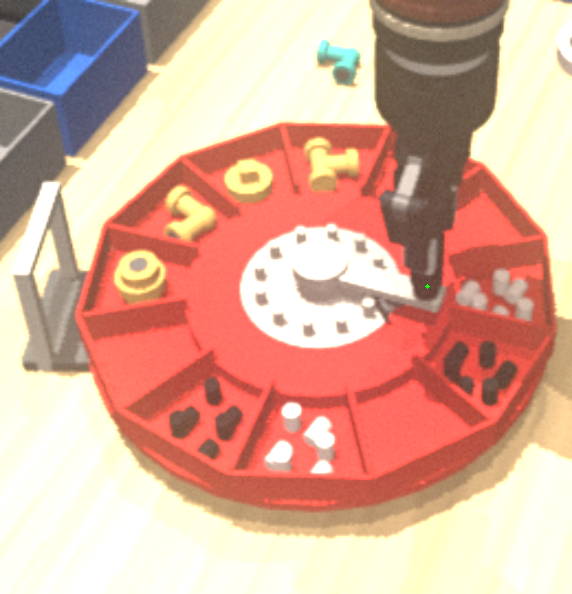

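The picture shows the coupling at the gate, with the elbow one compartment before it at about (190,215), and the lever back at rest. Third stroke next.

servo_tool([
  [0.0004,-0.0035,0,3.6],
  [0.0008,-0.007,0,6],
  [0.0013,-0.0104,0,8.6],
  [0.002,-0.0138,0,11],
  [0.0028,-0.0172,0,13.6],
  [0.0038,-0.0206,0,16],
  [0.0049,-0.0239,0,18.6],
  [0.0062,-0.0271,0,21],
  [0.0076,-0.0303,0,23.6],
  [0.0092,-0.0335,0,26],
  [0.0108,-0.0365,0,28.6],
  [0.0127,-0.0395,0,31],
  [0.0146,-0.0424,0,33.6],
  [0.0158,-0.0441,0,35.1],
  [0.0171,-0.0458,0,36.6],
  [0.0184,-0.0474,0,38.1],
  [0.0197,-0.049,0,39.6],
  [0.0207,-0.05,0,40.6],
  [0.0221,-0.0516,0,42.1],
  [0.0235,-0.053,0,43.6],
])

```text
clock: 21.25
position: [0.5129, -0.0303, 0.0782]
eef_rot: [0.655, -0.65, -0.271, 0.272]
contact_force: [-10.1, 18.2, 10.0]
opening: 0.0363
```

servo_tool([
  [0,0,0,0],
  [0,0,0,0],
  [0,0,0,0],
])

```text
clock: 21.62
position: [0.5128, -0.0301, 0.0782]
eef_rot: [0.655, -0.651, -0.271, 0.272]
contact_force: [-8.5, 15.4, 8.8]
opening: 0.036
```

servo_tool([
  [-0.0024,0.0026,0,-2.5],
  [-0.0047,0.0052,0,-5],
  [-0.0089,0.0107,0,-10],
  [-0.0127,0.0166,0,-15],
  [-0.0159,0.0228,0,-20],
  [-0.0186,0.0292,0,-25],
  [-0.0207,0.0359,0,-30],
  [-0.0222,0.0427,0,-35],
  [-0.0231,0.0496,0,-40],
  [-0.0235,0.053,0,-43.6],
  [-0.0235,0.053,0,-43.6],
  [-0.0235,0.053,0,-43.6],
  [-0.0235,0.053,0,-43.6],
])

```text
clock: 23.25
position: [0.4912, 0.0195, 0.0784]
eef_rot: [0.707, -0.707, -0.009, 0.009]
contact_force: [0.1, -0.3, 0.7]
opening: 0.0362
```

```bash
python3 look.py 13
```

```text
[0.4912 0.0195 0.0784] [ 0.1401 -0.2657  0.6633]
```

View pics/side13.png

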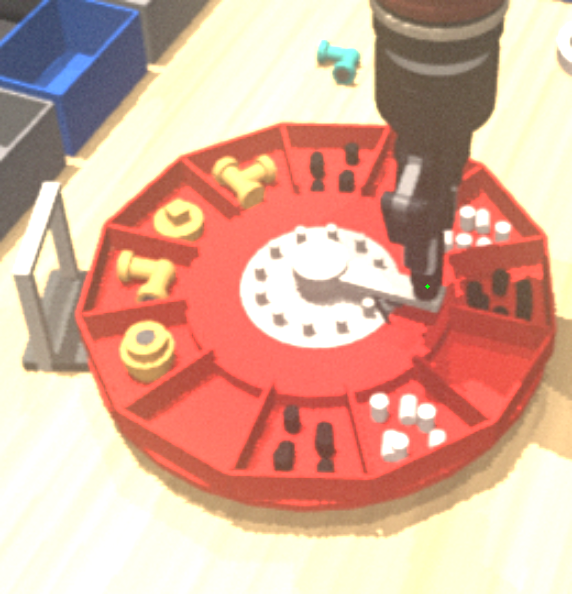

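The elbow is at the gate, at about (148,275), and the lever is at rest. Now I open the fingers and lift clear.

servo_tool([
  [0,0,0,0],
  [0,0,0,0],
  [0,0,0,0],
  [0,0,0,0],
  [0,0,0.01,0],
  [0,0,0.03,0],
  [0,0,0.055,0],
  [0,0,0.09,0],
  [0,0,0.13,0],
  [-0.002,0.03,0.14,0],
  [-0.005,0.07,0.14,0],
  [-0.008,0.11,0.14,0],
  [-0.01,0.15,0.14,0],
  [-0.015,0.19,0.14,0],
  [-0.02,0.23,0.14,0],
  [-0.03,0.27,0.14,0],
  [-0.04,0.31,0.14,0],
  [-0.05,0.35,0.14,0],
  [-0.05,0.35,0.14,0],
  [-0.05,0.35,0.14,0],
], gripper=0.055)

```text
clock: 25.85
position: [0.4414, 0.3696, 0.2195]
eef_rot: [0.707, -0.707, -0.009, 0.008]
contact_force: [-0.1, -0.5, -0.3]
opening: 0.055
```

```bash
python3 look.py 14
```

```text
[0.4414 0.3696 0.2195] [-0.1224 -0.4604 -0.322 ]
```

View pics/top14.png

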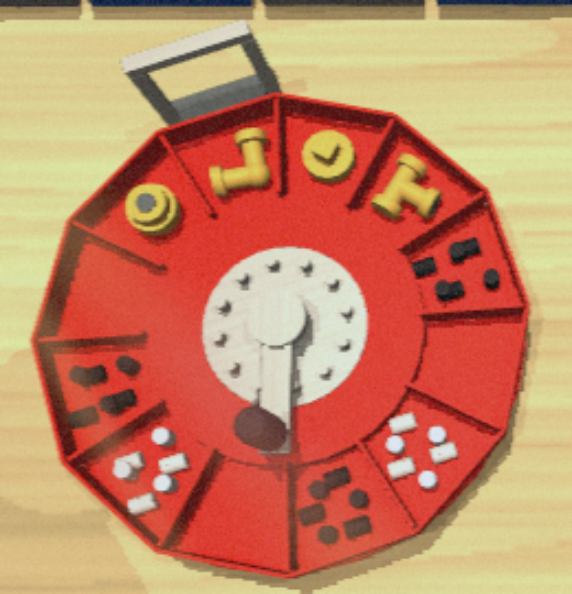

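View pics/side14.png

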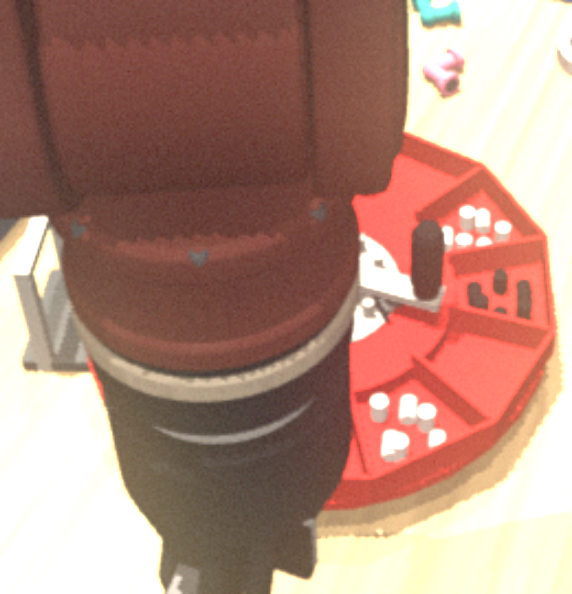

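The top view shows the elbow at (242,160), in the compartment at the gate. The tray corners match the starting picture, and the lever is at rest and clear of the arm.

```bash
python3 -c "
from rig import ctrl
print(ctrl.job_done())"
```

```text
the job is handed in; nothing more can be done
None
```

The brass elbow's compartment now stands at the pick gate, and the lever is released and back at rest. I handed the job in at about 26 s.

**What I did:** I put the partly open fingers around the lever grip and made three full strokes to the hard stop. I let the lever return fully each time, then opened the fingers, lifted off and moved the arm away. The force reading at the stop was about 20 N, rising to about 23 N at most. It returned to about zero after every return stroke, and I felt no contact with the tray or the elbow.

**Last checks:** The final top picture shows the elbow in the gate compartment. The tray is lined up with the gate as it was at the start, by eye from the corner positions. The final force reading was about zero with the arm clear.

**What disagreed:**
- **Fingertip height:** In both cameras the fingertips looked roughly 25–40 mm higher than the reported tool position. I did not find out why. I lowered the gripper in steps and did a light test squeeze to make sure the fingers were really around the grip.
- **Test squeeze:** The fingers stopped at 20.7 mm, then at 22.7 mm after I lowered them further, against the stated 24 mm grip. They were still deep enough for all three strokes.

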